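Set the sample viewing stand to 45 degrees and load a sample

TASK

The tilting viewing stand has been left too steep. Lean its grey back plate back until its red pointer stands at the orange 45-degree mark and the plate holds there by itself with nothing touching it; only then stand the blue sample board upright on its short end on the stand's ledge, lying flat against the plate with its painted face outward. At the end the plate must still hold at 45 degrees; leave the other two samples and the jars where they are.

Things in the scene. Friction and masses are not known exactly. Their poses are not given: they have to be found in the camera images.
- viewing_plate (a joint): friction hinge of the stand's back plate, rad: 0 = upright, growing as its top leans back, away from the ledge side; 0.785 = 45 degrees; stops at -0.12 and 1.40. Starts between 0 and 0.35. It stays where it is left; a push of about 9 to 11 N square to the plate near its top edge leans it back, about 13 N brings it up again
- stand: viewing stand, fixed: grey base 170 x 226 mm, 14 mm high; origin at the centre of its underside, x from its front (ledge side) to its back, y left, z up. Hinge axis along y at x = -62, z = 36 mm. Plate 172 mm wide, 8 mm thick, its front face in the plane of the hinge axis, top edge 160 mm from the axis. Black clamp knobs (do not turn) at both ends of the axis, out to y = +-115 mm
- mark_45 (a point): outer end of the broad orange 45-degree tick on the dark quadrant at the stand's right side (4 mm thick, radius 78 to 96 mm about the hinge axis, y = -97 mm in the stand's frame; white ticks every 5 degrees). The red pointer on the plate's right edge runs over its rim
- ledge_mid (a point): middle of the corner where the plate's front face meets the ledge, 14 mm from the hinge axis; turns with the plate: x out of the back of the plate, y along the ledge (to the left), z up along the plate. The ledge sticks out 24 mm square to the face and is 172 mm long and 6 mm thick; boards slide easily on it
- plate_top (a point): middle of the top edge of the plate's front face, 160 mm from the hinge axis; same axes as ledge_mid
- sample_blue_mid (a point): sample board, 110 x 50 x 18 mm raw brown fibreboard (0.08 kg), lying on the mat with its upper face painted blue except for a white strip across one end; point at its centre, half-way up (9 mm above its underside, about 12 mm above the worktop); x along its 110 mm length, y across its 50 mm width, z out of the painted face. The three boards lie side by side, about 40 mm apart
- sample_yellow_mid (a point): sample board, 110 x 50 x 18 mm raw brown fibreboard (0.08 kg), lying on the mat with its upper face painted yellow except for a white strip across one end; point at its centre, half-way up (9 mm above its underside, about 12 mm above the worktop); x along its 110 mm length, y across its 50 mm width, z out of the painted face. The three boards lie side by side, about 40 mm apart
- sample_grey_mid (a point): sample board, 110 x 50 x 18 mm raw brown fibreboard (0.08 kg), lying on the mat with its upper face painted grey except for a white strip across one end; point at its centre, half-way up (9 mm above its underside, about 12 mm above the worktop); x along its 110 mm length, y across its 50 mm width, z out of the painted face. The three boards lie side by side, about 40 mm apart
- mat: thin black bench mat, 170 x 280 x 3 mm, fixed, under the samples; origin at the centre of its underside
- jar_blue: small paint jar, blue with a white lid, 48 mm across and 66 mm tall; origin at the centre of its underside; a bystander
- jar_yellow: small paint jar, yellow with a white lid, 48 mm across and 66 mm tall; origin at the centre of its underside; a bystander
- jar_grey: small paint jar, grey with a white lid, 48 mm across and 66 mm tall; origin at the centre of its underside; a bystander

How it is judged:
On the way:
1. the plate stands at 45 degrees (within 4 degrees), at rest and not touched by the fingers, for half a second, with the blue sample not yet on the stand (value of joint viewing_plate between 0.7154 and 0.8554 rad and velocity of joint viewing_plate between -0.02 and 0.02 rad/s and contact force between the fingers and stand below 0.2 N and horizontal distance between sample_blue_mid and stand above 0.14 m), for 0.5 s.
At the end, for the whole second after the job is handed in: the plate is at rest at 45 degrees (within 4); the blue sample rests on a short end (either) on the ledge, upright within 8 degrees, flat against the plate within 5 degrees and 5 mm, painted face outward, its centre within 55 mm of the ledge's middle (value of joint viewing_plate between 0.7154 and 0.8554 rad and velocity of joint viewing_plate between -0.02 and 0.02 rad/s and x of sample_blue_mid in the frame of ledge_mid between -0.014 and -0.005 m and y of sample_blue_mid in the frame of ledge_mid between -0.055 and 0.055 m and z of sample_blue_mid in the frame of ledge_mid between 0.048 and 0.062 m and angle between the x axis of sample_blue_mid and the z axis of ledge_mid, either way round below 0.15 rad and angle between the z axis of sample_blue_mid and the x axis of ledge_mid, either way round below 0.1 rad and angle between sample_blue_mid's own z axis and vertical below 1.2 rad and linear speed of sample_blue below 0.01 m/s); the robot touches nothing.
It fails at once if the yellow or the grey sample, or a jar, is moved by more than 25 mm (distance of any of sample_yellow_mid, sample_grey_mid, jar_blue, jar_yellow, jar_grey from where it was at the start of the episode above 0.025 m).
It also fails if it takes over 61 s, if anything falls off the work surface, if the arm or the gripper's body presses on something with over 40 N, if the wrist force passes 120 N, or if a joint passes its speed limit or range.

ROBOT

A 6-joint arm with a two-finger parallel gripper is mounted at the origin on a cart in front of the work surface, level with it; the furniture and walls round the work are solid. World frame = base frame: x ahead of the robot, y to its left, z up, the work surface at z = 0. Lengths are in m, angles in rad, forces in N, time in s.
With the tool pointing down it reaches from about 0.225 to 0.875 m from the base axis. Payload 3.4 kg.
Tool frame: the origin (TCP) lies midway between the tips of the shut fingers; the grasp point (between the pads) lies 19 mm behind it (manip.pinch_z is the distance from the TCP to the grasp point, in m); z points along the fingers, y is the line along which they close (so a half turn about z gives the same grasp; the last joint's range is limited). The gripper opens to 85 mm and grips with 20 to 120 N. Pads are 22 mm wide; open, the fingers measure 114 mm over their backs; the gripper's body (76 mm by 85 mm) begins 54 mm behind the grasp point. The pads swing forward as they close: fully open they stand 13 mm farther back than shut.
Start: joints at [1.013, 0.276, 1.505, -0, 1.361, -0.121], TCP at [0.243, 0.521, 0.231] pointing down, gripper open.
Joint ranges: [-2.89, 2.89], [-0.75, 2.08], [0.22, 2.7], [-1.18, 4.32], [0.11, 2.71], [-2.7, 2.7]. Speed limits (rad/s): [2.57, 2.57, 3.14, 3.14, 3.14, 3.14].

INTERFACE

Orientations are given as a unit quaternion [w, x, y, z].
In Python, from rig import manip gives the robot as it stands.
- The arm moves only by the tool carry_out, never from a script. Its arguments are lists of equal length, an entry for each row: "delta_pos": the shift along the tool's x, y, z scaled (see below), a list of three; "turn": the turn, a rotation vector about the tool's x, y, z scaled (see below), a list of three; "claw": the closure, from -1 (fully open) to 1 (shut). A call has 1 to 12 rows; each row is the pose to reach, as a shift and turn from the pose commanded when the call began, along the tool's axes at that moment; what a row does not reach only later rows make up. The controller multiplies each number of a shift by 400 mm and each number of a turn by 30 degrees. A row lasts 1/10 s, in which the tool goes at most 50 mm and 8.59 degrees, less where a joint would pass 70% of its speed; a pose out of reach is approached as far as the arm can. A call with a number of a shift or a turn outside -1 to 1 is refused whole. A call with a gripper value outside its range is refused whole. The fingers move at their own pace and stop on an object; "force" is the grip in N (left out, the last holds). Time passes only in rows, so rows that repeat a pose let the fingers close. It gives the time, the measured TCP pose, the force, the opening and the grip force at its end, in the units of the state.
- manip.get_state(): the state, without advancing time (a new reading comes with each control period).
- manip.get_image(name): name is "scene" or "top"; returns a dict with "image" (420x560x3 uint8, red, green, blue), "z_map" (420x560 float32, m along the optical axis (not along the pixel's ray), 0 where there is no reading), "fx", "fy", "cx", "cy" (pixels), "k1" (the pictures are not rectified: a ray, as slopes to the right and down, at radius r is drawn at 1 + k1 r^2 times it, then the intrinsics apply), "world_to_cam" (4x4, takes a point from world to camera coordinates). Camera axes: x right, y down, z forward; pixel columns grow to the right and rows downward; lengths in m; the calibration is good to about 2 mm. A picture is of the moment at which its call begins.
- manip.sign_off(): hands the job in; it is judged then, once.
Trained networks look in the newest picture that a camera, given by its name, has taken for a name from the list of things; names that differ only in an ending like _2 or _b are one class to them, and where a whole thing is asked for, a point or a joint stands for the part that bears it (a point fixed in the world has none). Each returns a list of dicts, best first, with "score" (0 to 1); they miss things now and then, are a little off and sometimes report something else, mostly with a low value. They report only what shows in the picture. A call takes as long as a camera call.
- manip.spot_in(camera, query): "point" ([x, y, z] in m, in world coordinates, good to about 4 mm: the middle of the surface that is visible of it).
- manip.place_of(camera, query): "point" ([x, y, z] in m, in world coordinates, good to about 4 mm: a listed point, or the origin of a listed thing).
The state is a dict: "clock": time; "qpos": joint angles; "qd": joint speeds; "effort": joint torques, N m; "position": TCP position; "ee_rot": TCP orientation; "contact_force": force on the tool from outside, world axes, zero at the start; "moment": the same for the moment, N m; "width": finger opening in m; "gripper_force": force on a finger pad.
Only numpy, scipy, OpenCV 4.12 (cv2) and the standard library are available. Lean on these libraries where they do the work, as an engineer would, in place of code of your own. Each camera call takes 0.05 s, during which the arm holds its last target. There are 200 camera calls.

## Working session

There is one attempt and no reset: what is moved stays moved. The work goes in short steps, Python scripts to look and compute and a tool call to move; the robot and the scene stay as the last step left them, time stands still between calls to the robot, and variables do not carry over. Pictures are saved under pics/ and viewed, at most 10 in all, crops included, and the job is handed in when it is done.

Besides the shell and the picture viewer there is one more tool, called as name(argument=value, ...) on one line, values as JSON. carry_out: Moves the arm, as the interface text tells. Shifts and turns lie within -1 to 1; 1 stands for 400 mm of shift or 30 degrees of turn. Its arguments: {"type":"object","properties":{"delta_pos":{"type":"array","items":{"type":"array","items":{"type":"number","minimum":-1,"maximum":1}}},"turn":{"type":"array","items":{"type":"array","items":{"type":"number","minimum":-1,"maximum":1}}},"claw":{"type":"array","items":{"type":"number"}},"force":{"type":"number"}},"required":["delta_pos","turn","claw"]}

```bash
mkdir -p pics; ls
python3 - <<'E'
from rig import manip
import cv2,numpy as np
for c in ("scene","top"):
    d=manip.get_image(c); cv2.imwrite(f"pics/{c}0.png",d["image"][:,:,::-1])
    print(c,d["fx"],d["k1"],np.round(d["world_to_cam"],3).tolist())
    for q in ("stand","mark_45","ledge_mid","plate_top","sample_blue_mid","sample_yellow_mid","sample_grey_mid","jar_blue","jar_yellow","jar_grey","mat"):
        print(q,[(np.round(r["point"],3).tolist(),round(r["score"],2)) for r in manip.place_of(c,q)[:2]])
print(manip.get_state(),manip.pinch_z)
E
```

```text
pics
scene 502.182236436162 -0.07619592495764782 [[0.533, -0.846, -0.019, -0.254], [-0.604, -0.365, -0.708, 0.456], [0.592, 0.389, -0.705, 1.103], [0.0, 0.0, 0.0, 1.0]]
stand [([0.568, 0.059, -0.003], 0.65)]
mark_45 [([0.56, -0.035, 0.106], 0.63)]
ledge_mid [([0.508, 0.065, 0.049], 0.56)]
plate_top [([0.509, 0.072, 0.197], 0.87)]
sample_blue_mid [([0.511, -0.362, 0.013], 0.78)]
sample_yellow_mid [([0.528, -0.273, 0.016], 0.98)]
sample_grey_mid [([0.516, -0.176, 0.011], 0.61)]
jar_blue [([0.455, 0.398, 0.001], 0.6)]
jar_yellow [([0.535, 0.37, -0.001], 0.77), ([0.558, -0.033, 0.104], 0.21)]
jar_grey [([0.534, 0.369, 0.001], 0.73), ([0.542, 0.43, -0.003], 0.49)]
mat [([0.521, -0.271, 0.001], 0.64)]
top 446.98051388987545 -0.07552407601854351 [[0.132, -0.991, 0.005, -0.032], [-0.968, -0.13, -0.217, 0.588], [0.215, 0.024, -0.976, 1.264], [0.0, 0.0, 0.0, 1.0]]
stand [([0.568, 0.061, -0.001], 0.68), ([0.562, -0.036, 0.102], 0.62)]
mark_45 [([0.565, -0.033, 0.104], 0.98)]
ledge_mid [([0.502, 0.066, 0.049], 0.98)]
plate_top [([0.511, 0.066, 0.195], 0.88)]
sample_blue_mid [([0.506, -0.367, 0.0
[... 289 characters left out ...]
001], 0.65)]
{'clock': 1.2, 'qpos': array([ 1.01298903e+00,  2.75884846e-01,  1.50491718e+00, -3.54113341e-05,
        1.36070789e+00, -1.20984925e-01]), 'qd': array([-0.0004915 ,  0.00088277,  0.00123648,  0.0003092 ,  0.00101744,
       -0.00145232]), 'effort': array([ 2.72704183e-04, -4.16665471e+01, -2.46105784e+01, -6.58960630e-05,
       -6.18591889e-05,  8.45236031e-06]), 'position': array([0.24327916, 0.52101947, 0.2313298 ]), 'ee_rot': array([3.01025143e-05, 2.16675223e-01, 9.76243743e-01, 3.32479365e-05]), 'contact_force': array([-0.52881057,  0.2822113 ,  0.31691441]), 'moment': array([0.00246171, 0.00149334, 0.02826772]), 'gripper_force': 0.0, 'width': 0.08580282529591807} 0.0187
```

View pictures.

View pics/scene0.png

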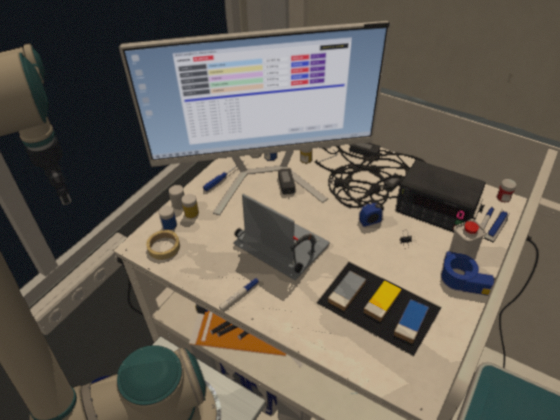

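View pics/top0.png

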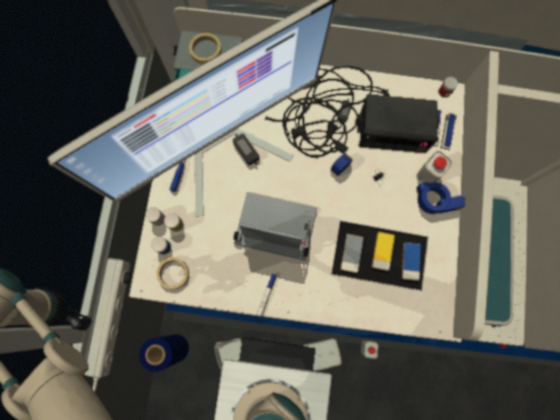

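```bash
cat > h.py <<'E'
from rig import manip
import cv2,numpy as np
from scipy.spatial.transform import Rotation as R
def cloud(c):
    d=manip.get_image(c); h,w=d["z_map"].shape
    v,u=np.mgrid[:h,:w]; K=np.array([[d["fx"],0,d["cx"]],[0,d["fy"],d["cy"]],[0,0,1]])
    p=cv2.undistortPoints(np.stack([u,v],-1).reshape(-1,1,2).astype(float),K,np.array([d["k1"],0,0,0])).reshape(h,w,2)
    z=d["z_map"]; P=np.dstack([p[...,0]*z,p[...,1]*z,z]); T=np.linalg.inv(d["world_to_cam"])
    P=P@T[:3,:3].T+T[:3,3]; P[z==0]=np.nan
    return d["image"],P
S=np.array([.568,.060]); YAW=-0.118
def toS(P):   # world -> stand frame
    c,s=np.cos(YAW),np.sin(YAW); q=P-np.r_[S,0]
    return np.stack([c*q[...,0]+s*q[...,1],-s*q[...,0]+c*q[...,1],q[...,2]],-1)
def plate():
    for c in ("top","scene"):
        im,P=cloud(c); Q=toS(P)
        r=np.hypot(Q[...,0]+.062,Q[...,2]-.036)
        m=(abs(Q[...,1])<.075)&(r>.045)&(r<.165)&(Q[...,2]>.045)&(Q[...,0]>-.085)
        X=Q[m]
        for _ in range(4):
            cen=np.median(X,0) if _==0 else X.mean(0); n=np.linalg.svd(X-cen)[2][2]; X=X[abs((X-cen)@n)<(.008 if _==0 else .004)]
        n*=-np.sign(n[0]); print(c,len(X),"theta deg",np.degrees(np.arctan2(n[2],-n[0])).round(2),"yaw err",np.degrees(np.arcsin(n[1])).round(2),"hinge offs",((cen-[-.062,0,.036])@n).round(4), "ymid",X[:,1].min().round(3),X[:,1].max().round(3),"rmax",np.hypot(X[:,0]+.062,X[:,2]-.036).max().round(3))
def move(pos,Rm):
    s=manip.get_state(); w,x,y,z=s["ee_rot"]; R0=R.from_quat([x,y,z,w])
    print("shift",(R0.inv().apply(np.array(pos)-s["position"])/.4).round(3),"turn",((R0.inv()*Rm).as_rotvec(degrees=True)/30).round(3),"pos",s["position"].round(4))
def tool(yaw,tilt=0): # tool y ~ +y rotated by yaw; tilt: z from down toward +x
    return R.from_euler("z",yaw)*R.from_euler("y",-tilt)*R.from_matrix([[-1,0,0],[0,1,0],[0,0,-1]])
E
python3 - <<'E'
from h import *
plate()
im,P=cloud("top")
m=(P[...,2]>.014)&(P[...,2]<.03)&(P[...,0]>.4)&(P[...,0]<.65)&(P[...,1]>-.42)&(P[...,1]<-.12)
n,l,st,ce=cv2.connectedComponentsWithStats(m.astype(np.uint8))
for i in range(1,n):
    if st[i,4]>100:
        X=P[l==i]; r=cv2.minAreaRect((X[:,:2]*1000).astype(np.float32)); print(st[i,4],r,X[:,2].mean().round(4))
move([.50,.0,.2],tool(YAW))
E
```

```text
top 550 theta deg 2.86 yaw err -1.34 hinge offs 0.0038 ymid -0.075 0.075 rmax 0.165
scene 1388 theta deg 1.93 yaw err -1.36 hinge offs 0.0032 ymid -0.075 0.075 rmax 0.164
573 ((529.4046630859375, -272.6920471191406), (48.910423278808594, 110.77894592285156), 85.64608001708984) 0.0217
608 ((510.8456726074219, -179.21072387695312), (51.210575103759766, 110.6305160522461), 86.33443450927734) 0.0219
610 ((509.4923095703125, -360.6380920410156), (110.94082641601562, 52.14111328125), 1.4699074029922485) 0.0218
shift [-1.133 -0.909  0.078] turn [ 0.     0.    -0.609] pos [0.2433 0.521  0.2313]
```

```bash
sed -i 's/^S=.*/S=np.array([.565,.061]); YAW=-0.094/' h.py
python3 - <<'E'
from h import *
move([.36,.26,.20],tool(YAW))
E
```

```text
shift [-0.54  -0.468  0.078] turn [ 0.     0.    -0.655] pos [0.2433 0.521  0.2313]
```

carry_out(delta_pos=[[-0.54,-0.468,0.078],[-0.54,-0.468,0.078],[-0.54,-0.468,0.078],[-0.54,-0.468,0.078],[-0.54,-0.468,0.078],[-0.54,-0.468,0.078],[-0.54,-0.468,0.078],[-0.54,-0.468,0.078]], turn=[[0,0,-0.655],[0,0,-0.655],[0,0,-0.655],[0,0,-0.655],[0,0,-0.655],[0,0,-0.655],[0,0,-0.655],[0,0,-0.655]], claw=[1,1,1,1,1,1,1,1], force=40)

```text
clock: 2.15
position: [0.3601, 0.2596, 0.2003]
ee_rot: [-0.0, 0.048, 0.999, 0.0]
contact_force: [-0.1, 0.8, 0.2]
width: -0.0002
gripper_force: 0.0
```

Run:
```python
from h import *
move([.4532,.0715,.14],tool(YAW))
```

```text
shift [-0.277 -0.446  0.15 ] turn [ 0.002 -0.    -0.005] pos [0.3601 0.2596 0.2003]
```

carry_out(delta_pos=[[-0.277,-0.446,0.15],[-0.277,-0.446,0.15],[-0.277,-0.446,0.15],[-0.277,-0.446,0.15],[-0.277,-0.446,0.15],[-0.277,-0.446,0.15],[-0.277,-0.446,0.15]], turn=[[0,0,0],[0,0,0],[0,0,0],[0,0,0],[0,0,0],[0,0,0],[0,0,0]], claw=[1,1,1,1,1,1,1])

```text
clock: 2.85
position: [0.4534, 0.0734, 0.1401]
ee_rot: [-0.0, 0.047, 0.999, 0.001]
contact_force: [-0.8, -0.2, 0.2]
width: -0.0001
gripper_force: 0.0
```

carry_out(delta_pos=[[-0.03,0,0],[-0.06,0,0],[-0.09,0,0],[-0.12,0,0],[-0.15,0,0],[-0.18,0,0],[-0.21,0,0],[-0.23,0,0],[-0.25,0,0],[-0.27,0,0],[-0.29,0,0],[-0.305,0,0]], turn=[[0,0,0],[0,0,0],[0,0,0],[0,0,0],[0,0,0],[0,0,0],[0,0,0],[0,0,0],[0,0,0],[0,0,0],[0,0,0],[0,0,0]], claw=[1,1,1,1,1,1,1,1,1,1,1,1])

```text
clock: 4.05
position: [0.5664, 0.0615, 0.1366]
ee_rot: [-0.011, 0.047, 0.999, 0.0]
contact_force: [-13.4, 0.6, -0.5]
width: -0.0002
gripper_force: 5.2
```

Run:
```python
from h import *
plate()
print(manip.get_state()["position"])
im,_=cloud("scene"); c=im[180:290,210:350]; cv2.imwrite("pics/s1.png",cv2.resize(c,None,fx=5,fy=5,interpolation=2)[:,:,::-1])
```

```text
top 754 theta deg 35.48 yaw err 0.05 hinge offs 0.0001 ymid -0.075 0.075 rmax 0.164
scene 1285 theta deg 34.61 yaw err -0.23 hinge offs -0.0016 ymid -0.075 0.075 rmax 0.16
[0.56798147 0.06135684 0.13698111]
```

View pics/s1.png

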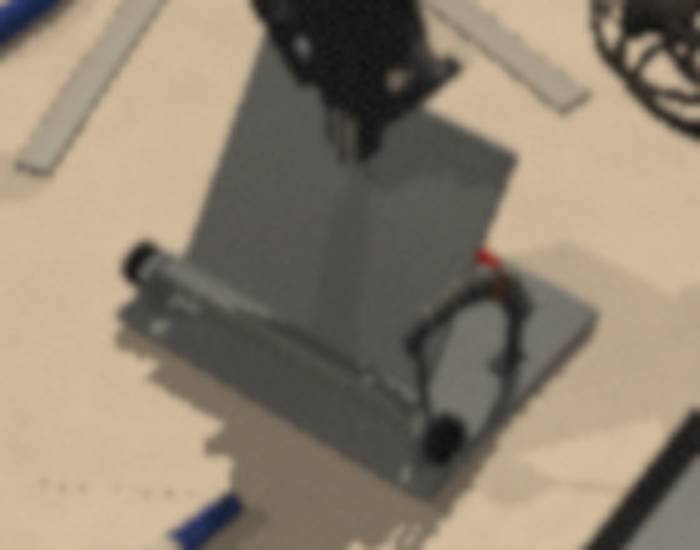

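carry_out(delta_pos=[[-0.015,0,0],[-0.03,0,0],[-0.045,0,0],[-0.055,0,0],[-0.06,0,0],[-0.06,0,0],[-0.06,0,0],[-0.06,0,0]], turn=[[0,0,0],[0,0,0],[0,0,0],[0,0,0],[0,0,0],[0,0,0],[0,0,0],[0,0,0]], claw=[1,1,1,1,1,1,1,1])

```text
clock: 5.0
position: [0.5931, 0.0591, 0.138]
ee_rot: [-0.007, 0.047, 0.999, 0.0]
contact_force: [-8.2, 0.9, 0.6]
width: -0.0
gripper_force: 3.7
```

Run:
```python
from h import *
plate()
print(manip.get_state()["position"],manip.get_state()["contact_force"])
```

```text
top 847 theta deg 43.33 yaw err 0.05 hinge offs -0.0007 ymid -0.075 0.075 rmax 0.163
scene 1600 theta deg 43.64 yaw err -0.15 hinge offs -0.0002 ymid -0.075 0.075 rmax 0.16
[0.59309212 0.05908133 0.13800981] [-9.02879372  0.3326579   0.2479854 ]
```

carry_out(delta_pos=[[-0.006,0,0],[-0.013,0,0],[-0.013,0,0],[-0.013,0,0],[0.05,0,0],[0.12,0,-0.1],[0.2,0,-0.2],[0.2,0,-0.2],[0.2,0,-0.2]], turn=[[0,0,0],[0,0,0],[0,0,0],[0,0,0],[0,0,0],[0,0,0],[0,0,0],[0,0,0],[0,0,0]], claw=[1,1,1,1,1,1,1,1,1])

```text
clock: 6.0
position: [0.5202, 0.0661, 0.2215]
ee_rot: [0.002, 0.047, 0.999, 0.0]
contact_force: [-0.0, -0.3, -0.8]
width: -0.0001
gripper_force: 0.0
```

Run:
```python
from h import *
plate()
im,P=cloud("scene"); c=im[180:290,210:350]; cv2.imwrite("pics/s2.png",cv2.resize(c,None,fx=5,fy=5,interpolation=2)[:,:,::-1])
Q=toS(P).reshape(-1,3); I=im.reshape(-1,3).astype(int)
m=(abs(Q[:,1]+.095)<.02)&(abs(Q[:,0])<.12)&(I[:,0]>2*I[:,2])&(I[:,0]>70)
for q,i in zip(Q[m],I[m]): print(q.round(3),i,np.degrees(np.arctan2(q[0]+.062,q[2]-.036)).round(1),np.hypot(q[0]+.062,q[2]-.036).round(3))
```

```text
top 252 theta deg 45.39 yaw err -0.19 hinge offs 0.0004 ymid -0.075 0.075 rmax 0.162
scene 1647 theta deg 45.49 yaw err -0.02 hinge offs 0.0005 ymid -0.075 0.075 rmax 0.16
[ 0.011 -0.087  0.107] [141  70  60] 45.8 0.102
[ 0.009 -0.085  0.105] [130  54  49] 45.8 0.099
[ 0.007 -0.089  0.108] [148  48  39] 43.7 0.1
[ 0.012 -0.089  0.104] [155  72  59] 47.6 0.101
[ 0.009 -0.085  0.101] [126  58  51] 47.6 0.096
[ 0.01  -0.088  0.101] [137  50  42] 47.8 0.097
[ 0.01  -0.091  0.103] [141  53  41] 47.4 0.098
[ 0.011 -0.093  0.104] [145  73  61] 47.2 0.1
[ 0.004 -0.095  0.107] [122  64  49] 43.2 0.097
```

View pics/s2.png

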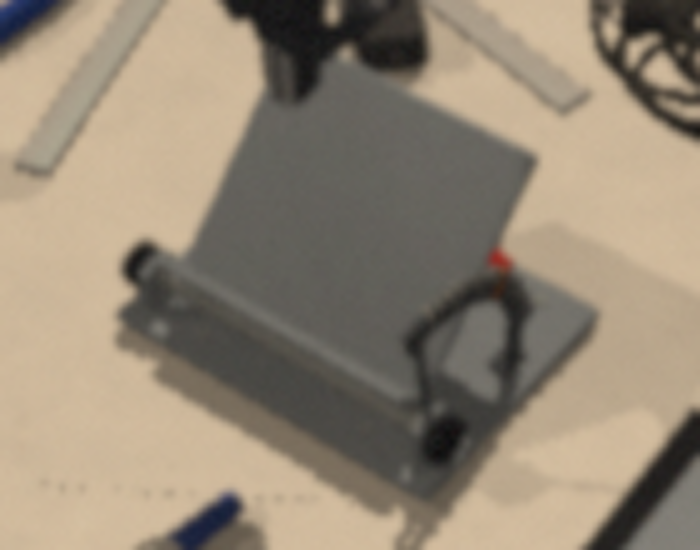

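Run:
```python
from h import *
move([.509,-.32,.18],tool(.026))
```

```text
shift [-0.065 -0.963  0.097] turn [-0.    -0.003 -0.229] pos [0.5195 0.0658 0.2188]
```

carry_out(delta_pos=[[-0.065,-0.963,0.097],[-0.065,-0.963,0.097],[-0.065,-0.963,0.097],[-0.065,-0.963,0.097],[-0.065,-0.963,0.097],[-0.065,-0.963,0.097],[-0.065,-0.963,0.097],[-0.065,-0.963,0.097],[-0.065,-0.963,0.097],[-0.065,-0.963,0.097]], turn=[[0,-0.003,-0.229],[0,-0.003,-0.229],[0,-0.003,-0.229],[0,-0.003,-0.229],[0,-0.003,-0.229],[0,-0.003,-0.229],[0,-0.003,-0.229],[0,-0.003,-0.229],[0,-0.003,-0.229],[0,-0.003,-0.229]], claw=[-0.55,-0.55,-0.55,-0.55,-0.55,-0.55,-0.55,-0.55,-0.55,-0.55])

```text
clock: 7.15
position: [0.5085, -0.3208, 0.1789]
ee_rot: [-0.001, -0.012, 1.0, 0.002]
contact_force: [0.3, 0.2, 0.1]
width: 0.066
gripper_force: 0.0
```

Run:
```python
from h import *
im,P=cloud("scene")
m=(P[...,2]>.014)&(P[...,2]<.03)&(P[...,0]>.4)&(P[...,0]<.65)&(P[...,1]>-.42)&(P[...,1]<-.31)
n,l,st,ce=cv2.connectedComponentsWithStats(m.astype(np.uint8))
for i in range(1,n):
    if st[i,4]>100:
        X=P[l==i]; print(st[i,4],cv2.minAreaRect((X[:,:2]*1000).astype(np.float32)))
print(manip.get_state()["width"])
move([.509,-.361,.04],tool(.026))
```

```text
727 ((508.7497863769531, -360.04656982421875), (112.99866485595703, 48.589542388916016), 1.464448094367981)
0.0661726109291368
shift [ 0.001 -0.104  0.349] turn [ 0.005 -0.001 -0.001] pos [ 0.5086 -0.3197  0.1795]
```

carry_out(delta_pos=[[0,-0.104,0.1],[0,-0.103,0.22],[0,-0.103,0.34],[0,-0.103,0.38],[0,-0.103,0.41],[0,-0.103,0.4365],[0,-0.103,0.4365],[0,-0.103,0.4365],[0,-0.103,0.4365],[0,-0.103,0.4365],[0,-0.103,0.4365],[0,-0.103,0.4365]], turn=[[0,0,0],[0,0,0],[0,0,0],[0,0,0],[0,0,0],[0,0,0],[0,0,0],[0,0,0],[0,0,0],[0,0,0],[0,0,0],[0,0,0]], claw=[-0.55,-0.55,-0.55,-0.55,-0.55,-0.55,-0.55,-0.55,1,1,1,1], force=40)

```text
clock: 8.4
position: [0.5113, -0.3621, 0.0085]
ee_rot: [0.002, -0.013, 1.0, -0.001]
contact_force: [-0.8, 1.4, 7.4]
width: 0.0488
gripper_force: 43.1
```

carry_out(delta_pos=[[0,0,0],[0,0,0],[0,0,-0.05],[0,0,-0.15],[0,0,-0.25],[0,0,-0.35],[0,0,-0.45],[0,0,-0.45]], turn=[[0,0,0],[0,0,0],[0,0,0],[0,0,0],[0,0,0],[0,0,0],[0,0,0],[0,0,0]], claw=[1,1,1,1,1,1,1,1])

```text
clock: 9.2
position: [0.5127, -0.3638, 0.1937]
ee_rot: [0.006, -0.013, 1.0, -0.004]
contact_force: [0.2, -1.1, -0.4]
width: 0.0489
gripper_force: 42.4
```

Run:
```python
from h import *
im,P=cloud("scene"); cv2.imwrite("pics/s3.png",cv2.resize(im[150:370,250:540],None,fx=2.7,fy=2.7)[:,:,::-1])
plate()
move([.42,-.10,.24],tool(YAW,np.radians(25)))
```

```text
top 1683 theta deg 45.37 yaw err -0.07 hinge offs 0.0001 ymid -0.075 0.075 rmax 0.164
scene 1708 theta deg 45.32 yaw err -0.17 hinge offs 0.0002 ymid -0.075 0.075 rmax 0.16
shift [ 0.206  0.658 -0.134] turn [ 0.051 -0.831  0.225] pos [ 0.5093 -0.3608  0.1862]
```

View pics/s3.png

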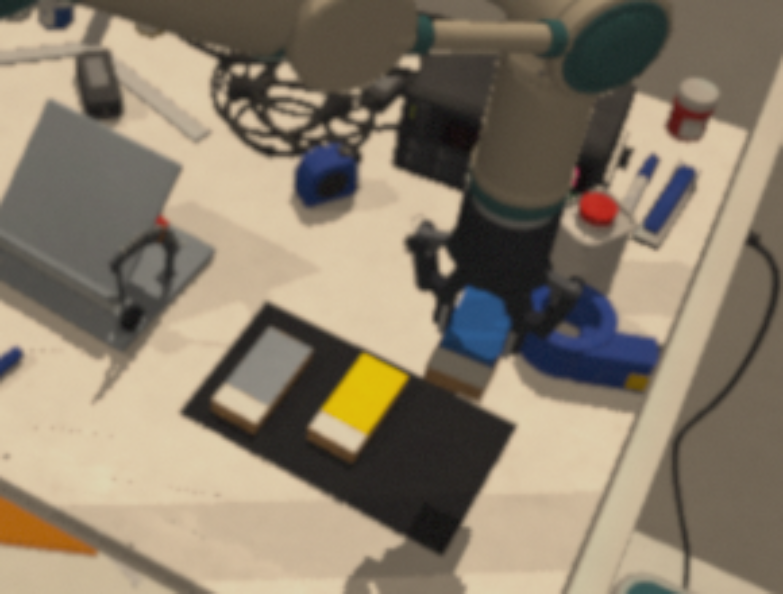

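carry_out(delta_pos=[[0.2,0.1,-0.134],[0.206,0.658,-0.134],[0.206,0.658,-0.134],[0.206,0.658,-0.134],[0.206,0.658,-0.134],[0.206,0.658,-0.134],[0.206,0.658,-0.134],[0.206,0.658,-0.134],[0.206,0.658,-0.134]], turn=[[0,0,0],[0.051,-0.831,0.225],[0.051,-0.831,0.225],[0.051,-0.831,0.225],[0.051,-0.831,0.225],[0.051,-0.831,0.225],[0.051,-0.831,0.225],[0.051,-0.831,0.225],[0.051,-0.831,0.225]], claw=[1,1,1,1,1,1,1,1,1])

```text
clock: 10.25
position: [0.4207, -0.1008, 0.2393]
ee_rot: [0.216, 0.046, 0.975, -0.01]
contact_force: [0.3, -0.3, -1.1]
width: 0.0489
gripper_force: 42.4
```

```bash
cat >> h.py <<'E'
TH=np.radians(45.4)
def place(up,out,lat=0,offx=0.0,offz=-0.0035): # board centre coords in ledge frame -> TCP; off = board centre in tool frame
    c,s=np.cos(YAW),np.sin(YAW); ex=np.array([c,s,0]); ey=np.array([-s,c,0]); u=np.sin(TH)*ex+[0,0,np.cos(TH)]; n=-np.cos(TH)*ex+[0,0,np.sin(TH)]
    hinge=np.r_[S,.036]-.062*ex
    Rt=tool(YAW,TH); p=hinge+(.014+up)*u+out*n+lat*ey-Rt.apply([offx,0,offz])
    move(p,Rt)
E
python3 - <<'E'
from h import *
print(manip.get_state()["width"])
place(.075,.06)
E
```

```text
0.04890305232638337
shift [-0.098  0.437  0.323] turn [-0.    -0.681  0.   ] pos [ 0.4207 -0.1008  0.2393]
```

carry_out(delta_pos=[[-0.02,0.125,0],[-0.05,0.25,0],[-0.07,0.375,0.05],[-0.098,0.437,0.15],[-0.098,0.437,0.25],[-0.098,0.437,0.323],[-0.098,0.437,0.323],[-0.098,0.437,0.323]], turn=[[0,-0.28,0],[0,-0.56,0],[0,-0.681,0],[0,-0.681,0],[0,-0.681,0],[0,-0.681,0],[0,-0.681,0],[0,-0.681,0]], claw=[1,1,1,1,1,1,1,1])

```text
clock: 11.05
position: [0.5018, 0.0313, 0.1877]
ee_rot: [0.38, 0.053, 0.923, -0.035]
contact_force: [0.3, -1.6, -0.6]
width: 0.0485
gripper_force: 42.4
```

```bash
cat >> h.py <<'E'
def board():
    s=manip.get_state(); w,x,y,z=s["ee_rot"]; Rt=R.from_quat([x,y,z,w])
    c_,s_=np.cos(YAW),np.sin(YAW); ex=np.array([c_,s_,0]); ey=np.array([-s_,c_,0]); u=np.sin(TH)*ex+[0,0,np.cos(TH)]; n=-np.cos(TH)*ex+[0,0,np.sin(TH)]
    L=np.r_[S,.036]-.062*ex+.014*u
    for c in ("top","scene"):
        im,P=cloud(c); I=im.astype(int)
        m=(I[...,2]>1.5*I[...,0])&(I[...,2]>60)|(I.min(-1)>110)
        Q=np.stack([(P-L)@n,(P-L)@ey,(P-L)@u],-1); m&=(abs(Q[...,1])<.07)&(Q[...,2]>-.03)&(Q[...,2]<.17)&(Q[...,0]>.005)&(Q[...,0]<.1)
        X=Q[m]
        if len(X)<60: print(c,"few",len(X)); continue
        for _ in range(4):
            cen=np.median(X,0); v=np.linalg.svd(X-X.mean(0))[2][2]; X=X[abs((X-X.mean(0))@v)<.004]
        v*=np.sign(v[0]); print(c,len(X),"out",X[:,0].mean().round(4),"lat",np.percentile(X[:,1],[1,99]).round(4),"up",np.percentile(X[:,2],[1,99]).round(4),"tilt up/lat deg",np.degrees(v[[2,1]]).round(1))
    q=s["position"]-L; print("tcp out,lat,up",(q@n).round(4),(q@ey).round(4),(q@u).round(4),s["contact_force"].round(1),s["width"].round(4))
E
python3 - <<'E'
from h import *
board()
im,P=cloud("scene"); cv2.imwrite("pics/s4.png",cv2.resize(im[150:300,170:370],None,fx=4,fy=4)[:,:,::-1])
place(.075,.06)
E
```

```text
top few 32
scene few 0Traceback (most recent call last):
  File "<stdin>", line 2, in <module>
  File "h.py", line 48, in board
    q=s["position"]-L; print("tcp out,lat,up",(q@n).round(4),(q@ey).round(4),(q@u).round(4),s["contact_force"].round(1),s["width"].round(4))
                                                                                                                        ^^^^^^^^^^^^^^^^
AttributeError: 'float' object has no attribute 'round'
```

```bash
sed -i 's/s\["width"\].round(4)/s["width"]/' h.py
python3 - <<'E'
from h import *
im,P=cloud("scene"); im2,_=cloud("top")
a=cv2.resize(im[130:290,190:350],(400,400)); b=cv2.resize(im2[130:290,200:360],(400,400)); cv2.imwrite("pics/s4.png",np.hstack([a,b])[:,:,::-1])
place(.075,.06)
s=manip.get_state(); print(s["qpos"].round(3),s["clock"])
E
```

```text
shift [0.048 0.094 0.124] turn [-0.076 -0.019 -0.006] pos [0.5013 0.0313 0.1883]
[ 2.000e-03 -5.500e-02  2.331e+00 -8.870e-01  1.390e-01 -6.170e-01] 11.25
```

View pics/s4.png

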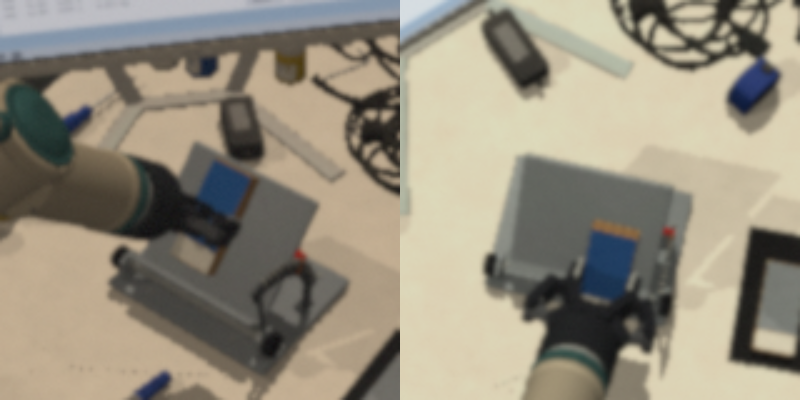

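```bash
cat >> h.py <<'E'
import json
def log():
    s=manip.get_state(); open("log.txt","a").write(json.dumps([list(map(float,s[k])) for k in("qpos","position","ee_rot")])+"\n")
E
python3 - <<'E'
from h import *
log()
open("log.txt","a").write(json.dumps([[1.01298903,.275884846,1.50491718,-3.5e-5,1.36070789,-.120984925],[.24327916,.52101947,.2313298],[3.0e-5,.216675,.976244,3.3e-5]])+"\n")
move([.44,.03,.26],tool(YAW,np.radians(32)))
E
```

```text
shift [-0.019 -0.027 -0.233] turn [-0.075  0.428 -0.015] pos [0.5013 0.0313 0.1883]
```

carry_out(delta_pos=[[-0.019,-0.027,-0.12],[-0.019,-0.027,-0.233],[-0.019,-0.027,-0.233],[-0.019,-0.027,-0.233]], turn=[[-0.075,0.2,0],[-0.075,0.428,0],[-0.075,0.428,0],[-0.075,0.428,0]], claw=[1,1,1,1])

```text
clock: 11.65
position: [0.4487, 0.0162, 0.247]
ee_rot: [0.285, 0.058, 0.956, -0.026]
contact_force: [0.8, -2.7, -1.5]
width: 0.049
gripper_force: 42.4
```

Run:
```python
from h import *
log()
move([.50,.03,.17],tool(YAW,np.radians(20)))
```

```text
shift [0.002 0.054 0.228] turn [-0.058  0.441 -0.041] pos [0.4487 0.0162 0.247 ]
```

carry_out(delta_pos=[[0,0.054,0.1],[0,0.054,0.15],[0,0.054,0.15],[0,0.054,0.15]], turn=[[-0.058,0.25,-0.041],[-0.058,0.441,-0.041],[-0.058,0.441,-0.041],[-0.058,0.441,-0.041]], claw=[1,1,1,1])

```text
clock: 12.05
position: [0.4861, 0.0309, 0.1969]
ee_rot: [0.176, 0.048, 0.983, -0.01]
contact_force: [-0.5, 0.1, -0.3]
width: 0.0488
gripper_force: 42.3
```

```bash
cat > fk.py <<'E'
import numpy as np,json
from scipy.optimize import least_squares
from scipy.spatial.transform import Rotation as R
D=[json.loads(l) for l in open("log.txt")]
def fk(q,p):  # p: shoulder radial, h, L1, elbow off, L2, L3
    r=R.from_euler("z",q[0]); x=r.apply([p[0],0,p[1]])
    r=r*R.from_euler("y",q[1]); x=x+r.apply([0,0,p[2]])
    r=r*R.from_euler("y",q[2]); x=x+r.apply([p[3],0,p[4]])
    r=r*R.from_euler("z",q[3])*R.from_euler("y",q[4]); 
    r=r*R.from_euler("z",q[5]+p[6]); x=x+r.apply([0,0,p[5]])
    return x,r
def res(p,w=1):
    o=[]
    for q,x,e in D:
        X,r=fk(q,p); o+=list(X-x); o+=list(.1*(r.inv()*R.from_quat(e[1:]+e[:1])).as_rotvec())
    return np.array(o)
def fit(p0=(0,.2,.4,0,.4,.25,0)):
    return least_squares(res,p0)
E
python3 - <<'E'
from h import *
log()
import fk
f=fk.fit(); print(f.x.round(4)); print((f.fun.reshape(-1,6)*1000).round(1))
print([np.round(d[0],3).tolist() for d in fk.D])
E
```

```text
[ 0.4545 -0.152   0.2148 -0.1206  0.026  -0.0672  1.5708]
[[ -7.4 -23.1  -3.2  -0.   -0.    0. ]
 [ 55.  -42.9   3.1   0.   -0.   -0. ]
 [-10.8 -54.  -28.2  -0.   -0.    0. ]
 [ 16.  -65.9  28.3  -0.   -0.    0. ]]
[[0.002, -0.055, 2.331, -0.887, 0.139, -0.617], [1.013, 0.276, 1.505, -0.0, 1.361, -0.121], [-0.091, -0.206, 2.127, -0.057, 0.641, -1.505], [-0.071, -0.005, 1.998, -0.016, 0.795, -1.535]]
```

```bash
sed -i 's/x=r.apply(\[p\[0\],0,p\[1\]\])/x=r.apply([p[0],p[7],p[1]])/; s/p0=(0,.2,.4,0,.4,.25,0)/p0=(0,.2,.4,0,.4,.25,1.57,.07)/' fk.py
cat >> fk.py <<'E'
LO=np.array([-2.89,-.75,.22,-1.18,.11,-2.7]);HI=np.array([2.89,2.08,2.7,4.32,2.71,2.7])
def ik(p,x,r,q0):
    g=lambda q:np.r_[fk(q,p)[0]-x,.2*(fk(q,p)[1].inv()*r).as_rotvec()]
    s=least_squares(g,np.clip(q0,LO+.03,HI-.03),bounds=(LO+.02,HI-.02)); return s.x,np.abs(s.fun).max()
E
python3 - <<'E'
from h import *
import fk
f=fk.fit(); p=f.x; print(p.round(4)); print((f.fun.reshape(-1,6)*1000).round(1).tolist())
c,s=np.cos(YAW),np.sin(YAW); ex=np.array([c,s,0]); ey=np.array([-s,c,0]); u=np.sin(TH)*ex+[0,0,np.cos(TH)]; n=-np.cos(TH)*ex+[0,0,np.sin(TH)]
L=np.r_[S,.036]-.062*ex+.014*u
q0=np.array(fk.D[-1][0])
for lat in (0,-.04):
  for tilt in (45.4,40,35,30,25):
    for g in (0,.03):   # grip above centre
      best=min((fk.ik(p,L+lat*ey+(.056+g)*u+(.012)*n,tool(YAW,np.radians(tilt)),q) for q in (q0,np.array(fk.D[0][0]),q0+[0,0,0,3,-.4,0],q0+[0,0,0,1.5,-.4,-1],q0+[0,0,0,3,-.4,-1])),key=lambda t:t[1])
      print(lat,tilt,g,best[0].round(2),round(best[1]*1000,1))
E
```

```text
[0.     0.1368 0.6297 0.0604 0.4211 0.3645 1.5708 0.0694]
[[-0.0, -0.0, -0.0, -0.0, 0.0, 0.0], [-0.0, 0.0, 0.0, 0.0, -0.0, -0.0], [-0.0, -0.0, -0.0, -0.0, -0.0, 0.0], [0.0, -0.0, 0.0, -0.0, -0.0, 0.0]]
0 45.4 0 [ 0.07  0.18  2.27 -1.16  0.13 -0.28] 28.5
0 45.4 0.03 [ 0.06  0.17  2.24 -1.16  0.13 -0.29] 20.9
0 40 0 [ 0.07  0.19  2.27 -1.16  0.13 -0.28] 11.8
0 40 0.03 [ 0.06  0.18  2.24 -1.16  0.13 -0.29] 4.2
0 35 0 [ 0.05  0.19  2.26 -0.71  0.13 -0.75] 1.2
0 35 0.03 [ 0.03  0.17  2.19 -0.41  0.18 -1.06] 0.0
0 30 0 [ 0.03  0.19  2.19 -0.25  0.25 -1.22] 0.0
0 30 0.03 [ 0.02  0.18  2.12 -0.18  0.32 -1.3 ] 0.0
0 25 0 [ 0.02  0.2   2.12 -0.13  0.39 -1.35] 0.0
0 25 0.03 [ 0.01  0.19  2.05 -0.1   0.47 -1.38] 0.0
-0.04 45.4 0 [ 0.    0.17  2.28 -1.16  0.13 -0.33] 29.1
-0.04 45.4 0.03 [-0.    0.16  2.25 -1.16  0.13 -0.34] 21.5
-0.04 40 0 [ 0.    0.18  2.28 -1.16  0.13 -0.34] 12.7
-0.04 40 0.03 [-0.05  0.16  2.23 -0.4   0.13 -1.13] 11.7
-0.04 35 0 [-0.08  0.17  2.26 -0.1   0.13 -1.46] 5.3
-0.04 35 0.03 [-0.08  0.16  2.21 -0.05  0.16 -1.52] 0.0
-0.04 30 0 [-0.08  0.17  2.21 -0.03  0.23 -1.53] 0.0
-0.04 30 0.03 [-0.08  0.17  2.14 -0.02  0.31 -1.54] 0.0
-0.04 25 0 [-0.08  0.19  2.14 -0.01  0.38 -1.55] 0.0
-0.04 25 0.03 [-0.08  0.18  2.07 -0.01  0.46 -1.55] 0.0
```

Run:
```python
from h import *
move([.51,-.33,.16],tool(.026))
```

```text
shift [-0.106 -0.892  0.139] turn [-0.046  0.675 -0.234] pos [0.4861 0.0309 0.1969]
```

carry_out(delta_pos=[[-0.106,-0.892,0.139],[-0.106,-0.892,0.139],[-0.106,-0.892,0.139],[-0.106,-0.892,0.139],[-0.106,-0.892,0.139],[-0.106,-0.892,0.139],[-0.106,-0.892,0.139],[-0.106,-0.892,0.139],[-0.106,-0.892,0.139],[-0.106,-0.892,0.139]], turn=[[-0.046,0.2,-0.234],[-0.046,0.4,-0.234],[-0.046,0.675,-0.234],[-0.046,0.675,-0.234],[-0.046,0.675,-0.234],[-0.046,0.675,-0.234],[-0.046,0.675,-0.234],[-0.046,0.675,-0.234],[-0.046,0.675,-0.234],[-0.046,0.675,-0.234]], claw=[1,1,1,1,1,1,1,1,1,1])

```text
clock: 13.05
position: [0.5091, -0.3293, 0.1608]
ee_rot: [0.0, -0.013, 1.0, 0.0]
contact_force: [0.5, 0.4, -0.7]
width: 0.0489
gripper_force: 42.4
```

Run:
```python
from h import *
move([.511,-.362,.04],tool(.026))
move([.511,-.362,.010],tool(.026))
```

```text
shift [-0.002 -0.082  0.302] turn [ 0.002  0.002 -0.001] pos [ 0.5091 -0.3293  0.1608]
shift [-0.002 -0.082  0.377] turn [ 0.002  0.002 -0.001] pos [ 0.5091 -0.3293  0.1608]
```

carry_out(delta_pos=[[0,-0.082,0.1],[0,-0.082,0.2],[0,-0.082,0.302],[0,-0.082,0.345],[0,-0.082,0.375],[0,-0.082,0.375],[0,-0.082,0.375],[0,-0.082,0.375],[0,-0.082,0.375],[0,-0.082,0.35],[0,-0.082,0.29],[0,-0.082,0.29]], turn=[[0,0,0],[0,0,0],[0,0,0],[0,0,0],[0,0,0],[0,0,0],[0,0,0],[0,0,0],[0,0,0],[0,0,0],[0,0.25,0],[0,0.5,0]], claw=[1,1,1,1,1,1,-0.55,-0.55,-0.55,-0.55,-0.55,-0.55])

```text
clock: 14.25
position: [0.5118, -0.3651, 0.0506]
ee_rot: [-0.129, -0.011, 0.992, -0.005]
contact_force: [0.8, -1.2, -0.8]
width: 0.0664
gripper_force: 0.0
```

Run:
```python
from h import *
for c in ("scene","top"):
  im,P=cloud(c); I=im.astype(int)
  m=(P[...,2]>.014)&(P[...,2]<.03)&(P[...,0]>.4)&(P[...,0]<.65)&(P[...,1]>-.42)&(P[...,1]<-.31)
  n,l,st,ce=cv2.connectedComponentsWithStats(m.astype(np.uint8))
  for i in range(1,n):
    if st[i,4]>60:
        X=P[l==i]; print(c,st[i,4],cv2.minAreaRect((X[:,:2]*1000).astype(np.float32)))
print(manip.get_state()["width"])
move([.523,-.361,.04],tool(.026,np.radians(-15)))
move([.523,-.361,.009],tool(.026,np.radians(-15)))
```

```text
scene 726 ((507.5350341796875, -360.41357421875), (112.90892028808594, 48.480018615722656), 1.4950004816055298)
0.06615355132117577
shift [-0.023  0.005  0.008] turn [-0.008  0.007  0.004] pos [ 0.5151 -0.3634  0.0456]
shift [-0.043  0.006  0.083] turn [-0.008  0.007  0.004] pos [ 0.5151 -0.3634  0.0456]
```

carry_out(delta_pos=[[-0.03,0.006,0.03],[-0.043,0.006,0.06],[-0.043,0.006,0.083],[-0.043,0.006,0.083],[-0.043,0.006,0.083],[-0.043,0.006,0.083],[-0.043,0.006,0.083],[-0.043,0.006,0.083],[-0.043,0.006,0.083],[-0.043,0.006,0.083]], turn=[[0,0,0],[0,0,0],[0,0,0],[0,0,0],[0,0,0],[0,0,0],[0,0,0],[0,0,0],[0,0,0],[0,0,0]], claw=[-0.55,-0.55,-0.55,-0.55,-0.55,1,1,1,1,1], force=50)

```text
clock: 15.35
position: [0.5196, -0.361, 0.0096]
ee_rot: [-0.129, -0.013, 0.991, -0.003]
contact_force: [0.9, 0.2, 4.6]
width: 0.0484
gripper_force: 53.3
```

Run:
```python
from h import *
s=manip.get_state(); w,x,y,z=s["ee_rot"]; Rt=R.from_quat([x,y,z,w])
rel=Rt.inv().apply(np.array([.5085,-.3605,.012])-s["position"]); print("board centre in tool",rel.round(4)," board axes rotvec deg",(Rt.inv()*tool(.026)).as_rotvec(degrees=True).round(1),s["position"],s["contact_force"].round(1))
move([.523,-.361,.17],tool(.026,np.radians(-15)))
```

```text
board centre in tool [0.0113 0.0008 0.0005]  board axes rotvec deg [ -0.2 -14.9   0. ] [ 0.51960745 -0.3609624   0.00956723] [0.9 0.2 4.6]
shift [ 0.095 -0.002 -0.39 ] turn [-0.006  0.004 -0.   ] pos [ 0.5196 -0.361   0.0096]
```

carry_out(delta_pos=[[0.025,0,-0.1],[0.05,0,-0.2],[0.075,0,-0.3],[0.095,0,-0.39],[0.095,0,-0.39]], turn=[[0,0,0],[0,0,0],[0,0,0],[0,0,0],[0,0,0]], claw=[1,1,1,1,1])

```text
clock: 15.85
position: [0.525, -0.3616, 0.1746]
ee_rot: [-0.126, -0.013, 0.992, -0.006]
contact_force: [0.1, -1.4, -0.1]
width: 0.0489
gripper_force: 52.7
```

```bash
cat > pl.py <<'E'
from h import *
import fk
REL=np.array([.0113,.0008,.0005]); B=R.from_rotvec([0,np.radians(-14.9),0])
c,s=np.cos(YAW),np.sin(YAW); ex=np.array([c,s,0]); ey=np.array([-s,c,0]); u=np.sin(TH)*ex+[0,0,np.cos(TH)]; n=-np.cos(TH)*ex+[0,0,np.sin(TH)]
L=np.r_[S,.036]-.062*ex+.014*u
def tgt(out,lat,up,adj=0,rel=REL):
    Rt=tool(YAW,TH+adj)*B.inv(); p=L+out*n+lat*ey+up*u-Rt.apply(rel)
    q,e=fk.ik(P_,p,Rt,manip.get_state()["qpos"]); print(out,up,"q",q.round(2),"err",round(e*1000,2)); move(p,Rt)
P_=fk.fit().x
E
python3 - <<'E'
from pl import *
move([.42,-.05,.24],tool(YAW,np.radians(10)))
tgt(.06,-.01,.075); tgt(.009,-.01,.055)
E
```

```text
shift [ 0.276  0.784 -0.104] turn [-0.024 -0.814  0.232] pos [ 0.525  -0.3616  0.1746]
0.06 0.075 q [ 0.    0.08  2.14 -0.13  0.39 -1.37] err 0.0
shift [-0.061  1.037  0.046] turn [ 0.017 -1.497  0.236] pos [ 0.525  -0.3616  0.1746]
0.009 0.055 q [-0.    0.19  2.18 -0.19  0.25 -1.31] err 0.0
shift [-0.144  1.031  0.155] turn [ 0.017 -1.497  0.236] pos [ 0.525  -0.3616  0.1746]
```

carry_out(delta_pos=[[0.276,0.784,-0.104],[0.276,0.784,-0.104],[0.276,0.784,-0.104],[0.276,0.784,-0.104],[0.276,0.784,-0.104],[0.276,0.784,-0.104],[0.276,0.784,-0.104],[0.276,0.784,-0.104],[0.276,0.784,-0.104],[0.276,0.784,-0.104]], turn=[[-0.024,-0.25,0.1],[-0.024,-0.5,0.232],[-0.024,-0.814,0.232],[-0.024,-0.814,0.232],[-0.024,-0.814,0.232],[-0.024,-0.814,0.232],[-0.024,-0.814,0.232],[-0.024,-0.814,0.232],[-0.024,-0.814,0.232],[-0.024,-0.814,0.232]], claw=[1,1,1,1,1,1,1,1,1,1])

```text
clock: 16.85
position: [0.4185, -0.0496, 0.2366]
ee_rot: [0.082, 0.047, 0.995, -0.001]
contact_force: [0.6, -0.3, -1.0]
width: 0.0484
gripper_force: 52.6
```

Run:
```python
from pl import *
tgt(.06,-.01,.075)
```

```text
0.06 0.075 q [ 0.    0.08  2.14 -0.13  0.39 -1.37] err 0.0
shift [-0.22   0.282  0.264] turn [ 0.008 -0.703 -0.005] pos [ 0.4185 -0.0496  0.2366]
```

carry_out(delta_pos=[[0,0.12,0],[0,0.24,0],[-0.07,0.282,0.05],[-0.15,0.282,0.15],[-0.22,0.282,0.22],[-0.22,0.282,0.264],[-0.22,0.282,0.264],[-0.22,0.282,0.264]], turn=[[0,-0.25,0],[0,-0.5,0],[0,-0.703,0],[0,-0.703,0],[0,-0.703,0],[0,-0.703,0],[0,-0.703,0],[0,-0.703,0]], claw=[1,1,1,1,1,1,1,1])

```text
clock: 17.65
position: [0.5325, 0.053, 0.1471]
ee_rot: [0.262, 0.047, 0.964, -0.01]
contact_force: [-0.2, 0.0, -0.4]
width: 0.0485
gripper_force: 52.6
```

Run:
```python
from pl import *
board(); plate()
tgt(.06,-.01,.075); tgt(.011,-.01,.065)
im,P=cloud("scene"); im2,_=cloud("top")
a=cv2.resize(im[130:290,190:350],(400,400)); b=cv2.resize(im2[130:290,200:360],(400,400)); cv2.imwrite("pics/s5.png",np.hstack([a,b])[:,:,::-1])
```

```text
top 229 out 0.0704 lat [-0.0338  0.0115] up [0.0813 0.1277] tilt up/lat deg [-0.7 -0.7]
scene 172 out 0.0706 lat [-0.0315  0.0118] up [0.0503 0.1274] tilt up/lat deg [-0.1 -3.6]
tcp out,lat,up 0.0577 -0.0111 0.0857 [-0.2  0.  -0.4] 0.04854170682213155
top 145 theta deg -31.71 yaw err -2.22 hinge offs -0.1137 ymid -0.073 0.075 rmax 0.156
scene 276 theta deg 82.24 yaw err -8.58 hinge offs 0.086 ymid -0.075 0.075 rmax 0.16
0.06 0.075 q [ 0.    0.08  2.14 -0.13  0.39 -1.37] err 0.0
shift [ 0.003 -0.001  0.004] turn [ 0.008  0.007 -0.007] pos [0.5332 0.0537 0.1496]
0.011 0.065 q [-0.    0.18  2.16 -0.17  0.27 -1.33] err 0.0
shift [-0.002 -0.002  0.129] turn [ 0.008  0.007 -0.007] pos [0.5332 0.0537 0.1496]
```

View pics/s5.png

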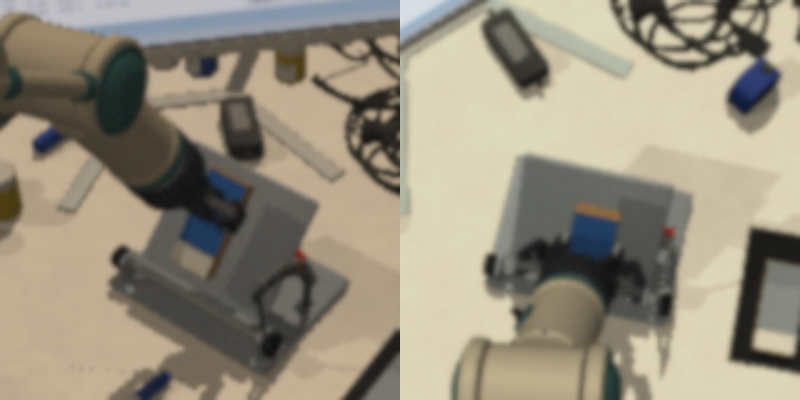

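carry_out(delta_pos=[[0,0,0.04],[0,0,0.08],[0,0,0.11],[-0.002,0,0.125],[-0.002,0,0.129],[-0.002,0,0.129],[-0.002,0,0.129]], turn=[[0,0,0],[0,0,0],[0,0,0],[0,0,0],[0,0,0],[0,0,0],[0,0,0]], claw=[1,1,1,1,1,1,1])

```text
clock: 18.65
position: [0.5597, 0.0516, 0.1047]
ee_rot: [0.264, 0.046, 0.963, -0.01]
contact_force: [0.0, 0.6, -0.3]
width: 0.0488
gripper_force: 52.7
```

Run:
```python
from pl import *
board()
tgt(.010,-.01,.056)
```

```text
top 213 out 0.0206 lat [-0.0322  0.0665] up [0.0005 0.1187] tilt up/lat deg [-3.  -0.3]
scene 100 out 0.0212 lat [-0.0232  0.0079] up [0.0172 0.1166] tilt up/lat deg [-3.1 16.4]
tcp out,lat,up 0.0084 -0.0098 0.0753 [ 0.   0.6 -0.3] 0.04878629453523811
0.01 0.056 q [-0.    0.19  2.18 -0.19  0.25 -1.31] err 0.0
shift [ 0.02  -0.003  0.007] turn [ 0.008  0.004 -0.006] pos [0.5598 0.0517 0.1048]
```

carry_out(delta_pos=[[0.006,0,0.002],[0.012,0,0.004],[0.018,0,0.006],[0.02,0,0.007],[0.02,0,0.007],[0.02,0,0.007]], turn=[[0,0,0],[0,0,0],[0,0,0],[0,0,0],[0,0,0],[0,0,0]], claw=[1,1,1,1,1,1])

```text
clock: 19.35
position: [0.5543, 0.0522, 0.0978]
ee_rot: [0.264, 0.046, 0.963, -0.01]
contact_force: [-1.0, -0.7, -1.1]
width: 0.0487
gripper_force: 52.7
```

Run:
```python
from pl import *
board()
```

```text
top 214 out 0.0195 lat [-0.0326  0.0657] up [-0.0002  0.1088] tilt up/lat deg [-2.9 -1.2]
scene 112 out 0.0203 lat [-0.0251  0.0077] up [0.0096 0.1078] tilt up/lat deg [-2.4 12.7]
tcp out,lat,up 0.0073 -0.0098 0.0666 [-1.  -0.7 -1.1] 0.048695798566936115
```

carry_out(delta_pos=[[0,0,0],[0,0,0],[0,0,0],[0,0,0],[0,0,-0.03],[0,0,-0.1],[0,0,-0.2],[0,0,-0.3],[0,0,-0.3],[0,0,-0.3]], turn=[[0,0,0],[0,0,0],[0,0,0],[0,0,0],[0,0,0],[0,0,0],[0,0,0],[0,0,0],[0,0,0],[0,0,0]], claw=[-0.5,-0.55,-0.55,-0.55,-0.55,-0.55,-0.55,-0.55,-0.55,-0.55])

```text
clock: 20.45
position: [0.4933, 0.0576, 0.2029]
ee_rot: [0.265, 0.046, 0.963, -0.01]
contact_force: [-0.2, -0.1, -1.4]
width: 0.0663
gripper_force: 0.0
```

Run:
```python
from pl import *
board();plate()
im,P=cloud("scene"); im2,_=cloud("top")
a=cv2.resize(im[170:290,220:340],(400,400)); b=cv2.resize(im2[170:270,220:320],(400,400)); cv2.imwrite("pics/s6.png",np.hstack([a,b])[:,:,::-1])
```

```text
top 420 out 0.0185 lat [-0.033   0.0133] up [0.0045 0.106 ] tilt up/lat deg [-0.5 -0.3]
scene 353 out 0.0188 lat [-0.0324  0.0136] up [0.0267 0.1039] tilt up/lat deg [0.1 1.9]
tcp out,lat,up 0.1251 -0.0101 0.0967 [-0.2 -0.1 -1.4] 0.06633871093465647
top 841 theta deg 48.18 yaw err 0.58 hinge offs 0.0069 ymid -0.075 0.075 rmax 0.163
scene 663 theta deg 55.69 yaw err 0.26 hinge offs 0.0264 ymid -0.075 0.074 rmax 0.16
```

View pics/s6.png

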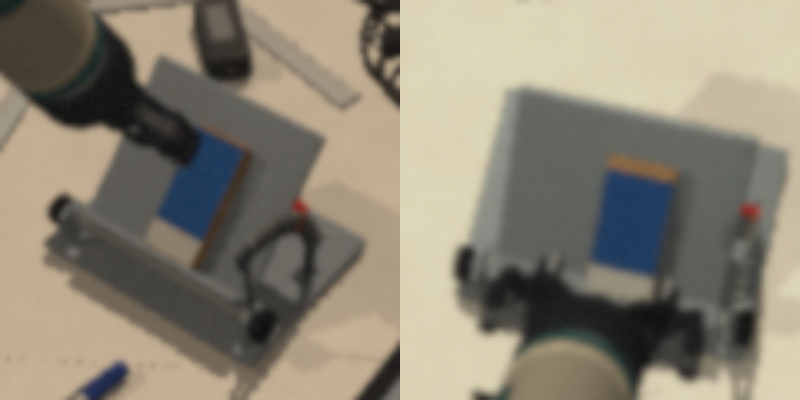

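carry_out(delta_pos=[[0,0,-0.1],[0.1,0,-0.2],[0.2,0,-0.3],[0.2,0,-0.3],[0.2,0,-0.3],[0.2,0,-0.3]], turn=[[0,0,0],[0,0,0],[0,0,0],[0,0,0],[0,0,0],[0,0,0]], claw=[-0.55,-0.55,-0.55,-0.55,-0.55,-0.55])

```text
clock: 21.35
position: [0.3652, 0.0694, 0.2638]
ee_rot: [0.264, 0.046, 0.963, -0.01]
contact_force: [0.4, 0.3, 0.2]
width: 0.0662
gripper_force: 0.0
```

```bash
sed -i 's/m=(abs(Q\[...,1\])<.075)&(r/m=(abs(Q[...,1])<.075)\&((Q[...,1]>.025)|(Q[...,1]<-.045))\&(r/' h.py
python3 - <<'E'
from pl import *
board();plate();print(manip.get_state()["position"])
E
```

```text
top 506 out 0.0181 lat [-0.0589  0.06  ] up [-0.0016  0.1052] tilt up/lat deg [-0.6  1. ]
scene 387 out 0.0186 lat [-0.0324  0.0139] up [0.027  0.1034] tilt up/lat deg [-0.3  1. ]
tcp out,lat,up 0.2589 -0.0104 0.0479 [0.4 0.3 0.2] 0.06615502553450213
top 889 theta deg 45.36 yaw err 0.08 hinge offs -0.0 ymid -0.075 0.075 rmax 0.164
scene 904 theta deg 45.27 yaw err -0.15 hinge offs 0.0001 ymid -0.075 0.075 rmax 0.16
[0.36506551 0.06917444 0.26304966]
```

```bash
python3 -c "
from rig import manip
print(manip.sign_off())"
```

```text
the job is handed in; nothing more can be done
None
```

The job is handed in; no verdict came back. On the last camera check, the plate held by itself at about 45.3°, and the blue sample stood upright on the ledge, flat against the plate, painted face outward, with the arm clear.

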